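Third hand for refitting a drawer front

TASK

Take the drawer front that is as wide as the drawer wedged between the blocks, stand it on the plywood against the drawer's open end, knob outwards, its ends flush with the drawer's sides. Then be my third hand while I screw it on from inside: press it flat and tight against both sides with a steady push of about 10 N for at least five seconds, never shoving hard, and finish your program with the front still pressed like that, not let go. Leave the narrow front and all the other things on the counter where they are.

Things in the scene. Friction and masses are not known exactly. Their poses are not given: they have to be found in the camera images.
- front: The front that fits: brown board 18 mm thick (x), 240 wide (y), 100 high (z), 0.2-0.4 kg. Round knob (28 mm across, 24 mm proud) in the middle of its -x face, 50 mm up; the +x face is the plain back. Starts standing free on its lower edge on the plywood, left or right of the drawer, turned about 90 deg to it. Origin: middle of the board's underside; z up.
- front_back (a point): Point on the front: centre of its plain back, 9 mm from its origin along +x, 50 mm up; axes as the front's. The board can be pinched across its 18 mm at the middle of the top edge; keep the fingertips 70 mm or more above its underside there, clear of the knob.
- drawer: Pale wooden drawer box without its front, fixed between cleats on the plywood. 240 mm wide (y), 220 deep (x), 100 high (z), side walls 12 mm, an 18 mm square screw block inside each front corner, flush with the side ends. Open end towards the robot, turned up to 0.25 rad. Origin: middle of the open end at the underside, on the plywood; x points into the drawer (press this way), z up.
- drawer_mouth (a point): Centre of the open end, in the plane of the side ends, 50 mm above the underside; axes as the drawer's; front_back belongs here. 180 mm are free between the screw blocks, nothing above the drawer bottom (16 mm up). Wood on wood, nearly rigid: approach slowly, trim the push in small steps. If the front is borne down on the plywood, friction there eats part of the push.
- narrow_front: Another drawer front of the same wood, thickness, height and knob, but only 170 mm wide; it stands on the other side of the drawer. Leave it. Origin and axes as for the front.
- glue_bottle: White glue bottle with a nozzle, 54 mm across, 162 mm tall, beside the drawer. Origin: middle of its underside. Leave it.
- spray_bottle: Clear trigger spray bottle, 76 mm across, 200 mm tall, at the right edge of the plywood. Origin: middle of its underside. Leave it.
- glasses_case: Black spectacle case 62 x 160 x 36 mm, right of the drawer. Origin: middle of its underside. Leave it.
- screwdriver: Screwdriver 200 mm long, lying in front of the drawer, about 30 mm high. Leave it.
- screw_dish: Small white dish with screws, 76 mm across, 24 mm high, in front of the drawer. Origin: middle of its underside. Leave it.
- rabbit: White china rabbit, 56 mm across, 117 mm tall, at the left edge of the plywood. Origin: middle of its underside. Leave it.

How it is judged:
On the way:
1. the front stands in place against the drawer's open end and is pressed with 4 to 18 N for 4 s without a break (x of front_back in the frame of drawer_mouth between -0.0025 and 0.0025 m and y of front_back in the frame of drawer_mouth between -0.005 and 0.005 m and z of front_back in the frame of drawer_mouth between -0.003 and 0.003 m and angle between the y axis of front and the y axis of drawer, either way round below 0.015 rad and angle between front's own z axis and vertical below 0.035 rad and contact force between front and drawer between 4 and 18 N and contact force between front and the fingers above 2 N), for 4 s.
At the end, for the whole second after the job is handed in: Fingers still press the wide front on the drawer with 4 to 18 N (already 4 s unbroken before): upright within 2 deg, on the plywood within 3 mm, knob outwards, back within 2.5 mm of the side ends and parallel within 0.9 deg, ends flush within 5 mm, at rest (all of step 1 and linear speed of front below 0.01 m/s); the arm keeps its last pose, push and grip.
It fails at once if the front is shoved against the drawer with more than 40 N (contact force between front and drawer above 40 N).
It fails at once if the narrow drawer front is moved more than 25 mm (distance of narrow_front from where it was at the start of the episode above 0.025 m).
It fails at once if another thing on the counter is moved more than 25 mm (distance of any of glue_bottle, spray_bottle, glasses_case, screwdriver, screw_dish, rabbit from where it was at the start of the episode above 0.025 m).
It also fails if it takes over 64 s, if anything falls off the work surface, if the arm or the gripper's body presses on something with over 40 N, if the wrist force passes 120 N, or if a joint passes its speed limit or range.

ROBOT

A 6-joint arm with a two-finger parallel gripper is mounted at the origin on the work surface. World frame = base frame: x ahead of the robot, y to its left, z up, the work surface at z = 0. Lengths are in m, angles in rad, forces in N, time in s.
With the tool pointing down it reaches from about 0.375 to 0.975 m from the base axis. Payload 3.8 kg.
Tool frame: the origin (TCP) lies at the very end of the fingers, on their centre line; the grasp point (between the pads) lies 19 mm behind it (bot.pinch_z is the distance from the TCP to the grasp point, in m); x points along the fingers, y is the direction in which the jaws open and shut, and the axes are right-handed (so a half turn about x gives the same grasp; the last joint's range is limited). The gripper opens to 85 mm and grips with 20 to 120 N. Pads are 22 mm wide; open, the fingers measure 114 mm over their backs; the gripper's body (76 mm by 85 mm) begins 54 mm behind the grasp point. The pads swing forward as they close: fully open they stand 13 mm farther back than shut.
Start: joints at [1.296, 0.264, 1.604, -0, 1.274, -0.037], TCP at [0.159, 0.656, 0.231] pointing down, gripper open.
Joint ranges: [-2.63, 2.63], [-0.94, 2.18], [0.31, 2.57], [-1.31, 4.45], [0, 2.66], [-2.55, 2.55]. Speed limits (rad/s): [2.57, 2.57, 3.14, 3.14, 3.14, 3.14].

INTERFACE

Orientations are given as a rotation vector (axis times angle).
In Python, from workcell import monitor, imaging, finish_job, bot gives the robot as it stands.
- The arm moves only by the tool jog_arm, never from a script. Its argument "rows" is a list of rows, each a list of 7 numbers: the shift along the tool's x, y, z in m, then the turn, a rotation vector about the tool's x, y, z in rad, then the opening in per cent of the stroke, from 0 (shut) to 100 (fully open). A call has 1 to 20 rows; each row is the pose to reach, as a shift and turn from the pose measured when the call began, along the tool's axes at that moment; what a row does not reach only later rows make up. A row lasts 1/10 s, in which the tool goes at most 50 mm and 8.59 degrees, less where a joint would pass 70% of its speed; a pose out of reach is approached as far as the arm can. A call with a gripper value outside its range is refused whole. The fingers move at their own pace and stop on an object; "force" is the grip in N (left out, the last holds). Time passes only in rows, so rows that repeat a pose let the fingers close. It gives the time, the measured TCP pose, the force and the opening at its end, in the units of the state.
- monitor.read_state(): the state, without advancing time (a new reading comes with each control period).
- imaging.read_camera(name): name is "side" or "top" or "wrist"; returns the picture (420x560x3 uint8, blue, green, red); there is no depth.
- imaging.camera_params(name): a dict with "fx", "fy", "cx", "cy" (pixels), "T" (4x4, takes a point from camera to world coordinates); the wrist camera has in their place "T_tool_cam" (4x4, takes a point from camera to tool coordinates, whose origin is the TCP and whose axes are the tool frame's). Camera axes: x right, y down, z forward; pixel columns grow to the right and rows downward; lengths in m; the calibration is good to about 2 mm. A picture is of the moment at which its call begins: read the wrist's pose just before it. camera_params takes no time and is no camera call.
- finish_job(): hands the job in, once; it reports no verdict.
The state is a dict: "time": time; "q": joint angles; "joint_vel": joint speeds; "joint_torque": joint torques, N m; "tool_pos": TCP position; "tcp_rot": TCP orientation; "wrist_force": force on the tool from outside, world axes, zero at the start; "torque": the same for the moment, N m; "width": opening from 0.0 (shut) to 1.0 (fully open).
Only numpy, scipy, OpenCV 4.12 (cv2) and the standard library are available. Lean on these libraries where they do the work, as an engineer would, in place of code of your own. Each camera call takes 0.05 s, during which the arm holds its last target. There are 200 camera calls.

## Working session

There is one attempt and no reset: what is moved stays moved. The work goes in short steps, Python scripts to look and compute and a tool call to move; the robot and the scene stay as the last step left them, time stands still between calls to the robot, and variables do not carry over. Pictures are saved under pics/ and viewed, about 8 in all and at most 12, crops included, and the job is handed in when it is done.

Besides the shell and the picture viewer there is one more tool, called by a JSON object that holds its "fn" and its "kwargs". jog_arm: Moves the arm, as the interface text tells. Its arguments: {"type":"object","properties":{"rows":{"type":"array","items":{"type":"array","items":{"type":"number"}}},"force":{"type":"number"}},"required":["rows"]}

```bash
ls; mkdir -p pics; python3 - <<'E'
from workcell import monitor, imaging, bot
import cv2, numpy as np
print(monitor.read_state())
for n in ("top","side","wrist"):
    cv2.imwrite(f"pics/{n}0.png", imaging.read_camera(n)); print(n, imaging.camera_params(n))
E
```

```text
pics
{'time': 0.0, 'q': array([ 1.29611274e+00,  2.64733739e-01,  1.60536374e+00, -6.47555881e-06,
        1.27366819e+00, -3.69132915e-02]), 'joint_vel': array([ 1.87463946e-03, -5.99047266e-04,  1.07873348e-03,  2.86505073e-07,
        2.60458231e-06,  1.95474342e-03]), 'joint_torque': array([-2.36427732e-03, -5.15111947e+01, -3.67303169e+01, -2.65163389e-04,
        1.31041548e-02, -1.99237047e-05]), 'tool_pos': array([0.15880571, 0.65531829, 0.22998063]), 'tcp_rot': array([ 0.18498171,  1.56305488, -0.18836192]), 'wrist_force': array([ 0.42465185, -0.13153096,  0.43279058]), 'torque': array([-0.0112802 , -0.01019618,  0.06250829]), 'width': 0.997277658945113}
top {'fx': 424.1501240000238, 'fy': 424.1501240000238, 'cx': 286.1888569090599, 'cy': 215.78084855153912, 'T': array([[ 1.81283005e-02, -9.83745358e-01,  1.78651716e-01,
         3.07881513e-01],
       [-9.99829179e-01, -1.84802223e-02, -3.05785380e-04,
        -3.87207405e-03],
       [ 3.60233837e-03, -1.78615655e-01, -9.83912329e-01,
         1.26563562e+00],
       [ 0.00000000e+00,  0.00000000e+00,  0.00000000e+00,
         1.00000000e+00]])}
side {'fx': 446.75271577707326, 'fy': 446.75271577707326, 'cx': 280.56634897021405, 'cy': 203.5273392833966, 'T': array([[-0.99478971, -0.07680243,  0.06704341,  0.44385228],
       [-0.10114616,  0.6612008 , -0.74335924,  0.94058869],
       [ 0.01276264, -0.74626731, -0.66552402,  0.89522425],
       [ 0.        ,  0.        ,  0.        ,  1.        ]])}
wrist {'fx': 364.2334257098337, 'fy': 364.2334257098337, 'cx': 278.779373821568, 'cy': 211.51057001172362, 'T_tool_cam': array([[-6.71210670e-04, -2.85694428e-01,  9.58320533e-01,
        -1.42637919e-01],
       [ 9.99999749e-01, -4.09476438e-04,  5.78329845e-04,
         4.02200146e-04],
       [ 2.27184064e-04,  9.58320680e-01,  2.85694631e-01,
        -7.40468764e-02],
       [ 0.00000000e+00,  0.00000000e+00,  0.00000000e+00,
         1.00000000e+00]])}
```

View pics/top0.png

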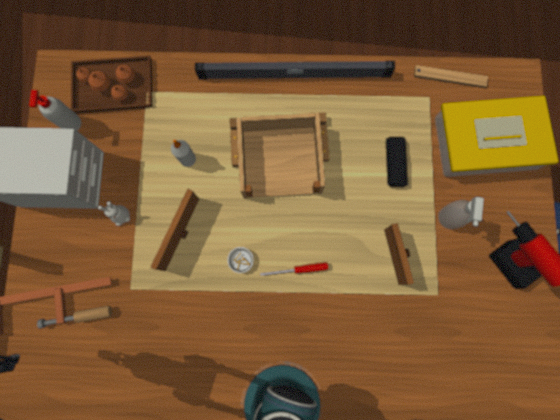

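View pics/side0.png

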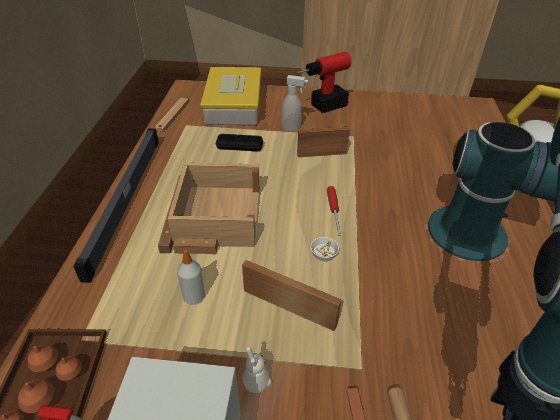

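The top view shows the drawer's mouth at about (247,193)–(320,187). The wide front is at left, (190,195)–(160,268), with its knob facing right at (184,234). The narrow front is at right, near (400,255). The side view matches this. I'll enlarge crops to get the corners.

```bash
python3 - <<'E'
import cv2
a=cv2.imread("pics/top0.png")[180:280,145:335]; cv2.imwrite("pics/c1.png",cv2.resize(a,None,fx=4,fy=4,interpolation=cv2.INTER_CUBIC))
a=cv2.imread("pics/side0.png")[155:335,160:350]; cv2.imwrite("pics/c2.png",cv2.resize(a,None,fx=3,fy=3,interpolation=cv2.INTER_CUBIC))
E
```

```text
(no output)
```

View pics/c1.png

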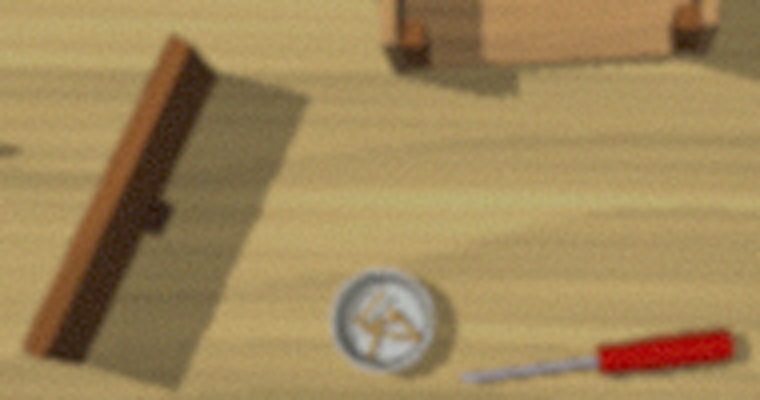

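View pics/c2.png

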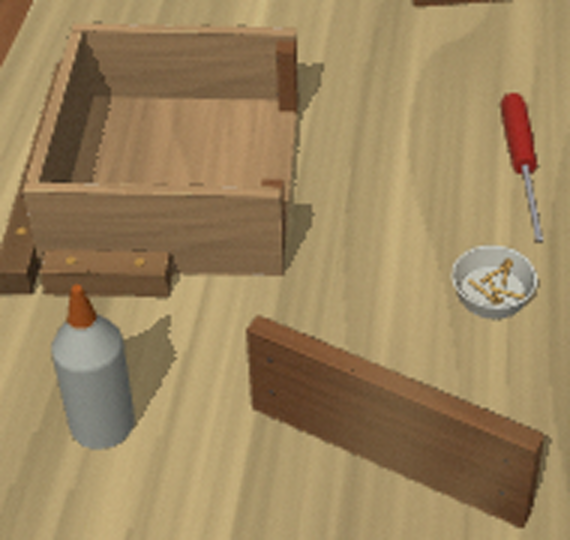

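```bash
cat > h.py <<'E'
import numpy as np, cv2
from scipy.spatial.transform import Rotation as R
from workcell import monitor, imaging, bot
def ray(P,uv,T):
    d=T[:3,:3]@np.array([(uv[0]-P["cx"])/P["fx"],(uv[1]-P["cy"])/P["fy"],1]); return T[:3,3],d/np.linalg.norm(d)
def tri(rs):
    A=np.zeros((3,3));b=np.zeros(3)
    for o,d in rs:
        M=np.eye(3)-np.outer(d,d);A+=M;b+=M@o
    p=np.linalg.solve(A,b); return p,max(np.linalg.norm((np.eye(3)-np.outer(d,d))@(p-o)) for o,d in rs)
def plane(r,z): return r[0]+r[1]*(z-r[0][2])/r[1][2]
def wristT(s):
    T=np.eye(4);T[:3,:3]=R.from_rotvec(s["tcp_rot"]).as_matrix();T[:3,3]=s["tool_pos"]
    return T@imaging.camera_params("wrist")["T_tool_cam"]
E
python3 - <<'E'
from h import *
Pt=imaging.camera_params("top");Ps=imaging.camera_params("side")
t=lambda u,v:ray(Pt,(145+(u+.5)/4-.5,180+(v+.5)/4-.5),Pt["T"])
s=lambda u,v:ray(Ps,(160+(u+.5)/3-.5,155+(v+.5)/3-.5),Ps["T"])
D={"Fback_far_top":((172,36),(248,328)),"Fback_near_top":((25,347),(535,444)),"Fknob_near_top":((48,355),(548,434)),
"DL_top":((387,42),(283,192)),"DL_bot":((395,72),(283,272)),"DR_top":((714,26),(297,32))}
for k,(a,b) in D.items(): print(k,*np.round(tri([t(*a),s(*b)]),4))
st=monitor.read_state();print(R.from_rotvec(st["tcp_rot"]).as_matrix().round(3))
E
```

```text
Traceback (most recent call last):
ValueError: setting an array element with a sequence. The requested array has an inhomogeneous shape after 1 dimensions. The detected shape was (2,) + inhomogeneous part.
```

```bash
python3 - <<'E'
from h import *
Pt=imaging.camera_params("top");Ps=imaging.camera_params("side")
t=lambda u,v:ray(Pt,(145+(u+.5)/4-.5,180+(v+.5)/4-.5),Pt["T"])
s=lambda u,v:ray(Ps,(160+(u+.5)/3-.5,155+(v+.5)/3-.5),Ps["T"])
D={"Fback_far_top":((172,36),(248,328)),"Fback_near_top":((25,347),(535,444)),"Fknob_near_top":((48,355),(548,434)),
"DL_top":((387,42),(283,192)),"DL_bot":((395,72),(283,272)),"DR_top":((714,26),(297,32))}
for k,(a,b) in D.items():
    p,e=tri([t(*a),s(*b)]); print(k,p.round(4),round(e,4))
st=monitor.read_state();print(R.from_rotvec(st["tcp_rot"]).as_matrix().round(3))
E
```

```text
Fback_far_top [0.5908 0.2747 0.1031] 0.0006
Fback_near_top [0.3708 0.3608 0.1065] 0.001
Fknob_near_top [0.3635 0.3467 0.1012] 0.0035
DL_top [0.5873 0.1231 0.1051] 0.0022
DL_bot [0.5884 0.1267 0.0086] 0.0012
DR_top [ 0.6057 -0.107   0.1016] 0.0006
[[-0.     0.236  0.972]
 [-0.002  0.972 -0.236]
 [-1.    -0.002 -0.   ]]
```

{"fn": "jog_arm", "kwargs": {"rows": [[-0.02, -0.26, 0.392, 0.135, 0, 0, 100], [-0.02, -0.26, 0.392, 0.135, 0, 0, 100], [-0.02, -0.26, 0.392, 0.135, 0, 0, 100], [-0.02, -0.26, 0.392, 0.135, 0, 0, 100], [-0.02, -0.26, 0.392, 0.135, 0, 0, 100], [-0.02, -0.26, 0.392, 0.135, 0, 0, 100], [-0.02, -0.26, 0.392, 0.135, 0, 0, 100], [-0.02, -0.26, 0.392, 0.135, 0, 0, 100], [-0.02, -0.26, 0.392, 0.135, 0, 0, 100], [-0.02, -0.26, 0.392, 0.135, 0, 0, 100], [-0.02, -0.26, 0.392, 0.135, 0, 0, 100], [-0.02, -0.26, 0.392, 0.135, 0, 0, 100], [-0.02, -0.26, 0.392, 0.135, 0, 0, 100], [-0.02, -0.26, 0.392, 0.135, 0, 0, 100]], "force": 40}}

```text
time: 1.55
tool_pos: [0.4776, 0.3115, 0.2504]
tcp_rot: [0.29, 1.552, -0.293]
wrist_force: [-0.5, 1.3, -0.4]
width: 0.998
```

```bash
python3 - <<'E'
from h import *
import pickle
s=monitor.read_state(); im=imaging.read_camera("wrist"); cv2.imwrite("pics/w1.png",im); pickle.dump(s,open("w1.pkl","wb"))
print(s["time"],s["tool_pos"],R.from_rotvec(s["tcp_rot"]).as_matrix().round(3),s["wrist_force"])
E
```

```text
1.55 [0.47760314 0.31145194 0.25043801] [[-0.001  0.363  0.932]
 [-0.002  0.932 -0.363]
 [-1.    -0.002 -0.   ]] [-0.49907361  1.30232506 -0.44896846]
```

View pics/w1.png

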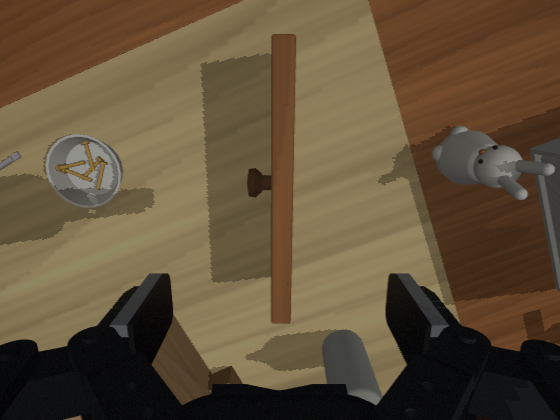

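The wrist view shows the board's top edge from (272–296, 34) to (271–291, 323), with the knob at left, (258,183). I'll fit the edges.

```bash
python3 - <<'E'
from h import *
import pickle
s=pickle.load(open("w1.pkl","rb")); im=cv2.imread("pics/w1.png"); T=wristT(s); P=imaging.camera_params("wrist")
g=cv2.cvtColor(im,cv2.COLOR_BGR2HSV); m=((g[...,0]<13)&(g[...,1]>110)&(g[...,2]>60)).astype(np.uint8)
m[:, :262]=0; m[:,305:]=0; m[:28]=0; m[330:]=0
n,l,st,_=cv2.connectedComponentsWithStats(m); k=1+st[1:,4].argmax(); print(st[k])
c=max(cv2.findContours((l==k).astype(np.uint8),0,1)[0],key=cv2.contourArea)
for z in (0.102,0.106):
    w=np.array([plane(ray(P,p[0],T),z)[:2] for p in c]).astype(np.float32)
    (cx,cy),(a,b),ang=cv2.minAreaRect(w); bx=cv2.boxPoints(((cx,cy),(a,b),ang))
    i=0 if np.linalg.norm(bx[1]-bx[0])>np.linalg.norm(bx[2]-bx[1]) else 1
    e=bx[i+1]-bx[i]; print(z,cx,cy,a,b,"edge dir",np.arctan2(e[1],e[0]))
E
```

```text
[280  39   1   1   1]
0.102 0.3671264350414276 0.3555279076099396 0.0 0.0 edge dir 0.0
0.106 0.36769887804985046 0.3552975356578827 0.0 0.0 edge dir 0.0
```

```bash
python3 - <<'E'
from h import *
import pickle
s=pickle.load(open("w1.pkl","rb")); im=cv2.imread("pics/w1.png"); T=wristT(s); P=imaging.camera_params("wrist")
g=cv2.cvtColor(im,cv2.COLOR_BGR2HSV)
print(g[100,255:310:3].tolist(), g[20:45:3,283].tolist(), g[312:335:3,281].tolist())
E
```

```text
[[20, 100, 102], [20, 98, 101], [20, 105, 100], [20, 102, 100], [21, 104, 98], [21, 100, 99], [13, 156, 98], [14, 158, 102], [13, 154, 103], [14, 155, 102], [14, 155, 102], [13, 156, 103], [13, 154, 111], [14, 141, 98], [21, 95, 134], [20, 93, 137], [20, 93, 140], [20, 96, 141], [20, 95, 142]] [[21, 94, 130], [20, 97, 132], [20, 96, 135], [20, 95, 134], [20, 95, 131], [14, 159, 96], [13, 153, 102], [14, 155, 102], [14, 155, 102]] [[13, 157, 109], [13, 158, 108], [14, 156, 108], [13, 157, 109], [20, 93, 137], [20, 95, 134], [20, 96, 144], [21, 90, 147]]
```

```bash
cat > board.py <<'E'
from h import *
def board(im,s,zs,win):
    T=wristT(s); P=imaging.camera_params("wrist")
    g=cv2.cvtColor(im,cv2.COLOR_BGR2HSV); m=((g[...,0]<17)&(g[...,1]>125)&(g[...,2]>85)).astype(np.uint8)
    k=np.zeros_like(m);x0,x1,y0,y1=win;k[y0:y1,x0:x1]=1;m*=k
    m=cv2.morphologyEx(m,cv2.MORPH_OPEN,np.ones((5,5)))
    c=max(cv2.findContours(m,0,1)[0],key=cv2.contourArea);print(cv2.boundingRect(c))
    for z in zs:
        w=np.array([plane(ray(P,p[0],T),z)[:2] for p in c]).astype(np.float32)
        (cx,cy),(a,b),ang=cv2.minAreaRect(w); bx=cv2.boxPoints(((cx,cy),(a,b),ang))
        i=0 if np.linalg.norm(bx[1]-bx[0])>np.linalg.norm(bx[2]-bx[1]) else 1
        e=bx[i+1]-bx[i]; print(z,cx,cy,a,b,"yaw of edge",np.arctan(e[1]/e[0]))
E
python3 - <<'E'
from board import *
import pickle
s=pickle.load(open("w1.pkl","rb")); im=cv2.imread("pics/w1.png")
board(im,s,(0.102,0.106,.110,.112),(262,305,28,330))
E
```

```text
(271, 34, 25, 289)
0.102 0.476794958114624 0.31481289863586426 0.01741866022348404 0.24068257212638855 yaw of edge -0.38240418
0.106 0.4758604168891907 0.31514203548431396 0.017179355025291443 0.237375408411026 yaw of edge -0.3824042
0.11 0.4749258756637573 0.3154710531234741 0.016940006986260414 0.2340681552886963 yaw of edge -0.38240364
0.112 0.4744586646556854 0.31563568115234375 0.016820337623357773 0.23241454362869263 yaw of edge -0.38240406
```

{"fn": "jog_arm", "kwargs": {"rows": [[0.04, 0.003, -0.0025, 0.01, 0, 0, 100], [0.08, 0.003, -0.0025, 0.01, 0, 0, 100], [0.11, 0.003, -0.0025, 0.01, 0, 0, 100], [0.135, 0.003, -0.0025, 0.01, 0, 0, 100], [0.155, 0.003, -0.0025, 0.01, 0, 0, 100], [0.168, 0.003, -0.0025, 0.01, 0, 0, 100], [0.168, 0.003, -0.0025, 0.01, 0, 0, 100], [0.168, 0.003, -0.0025, 0.01, 0, 0, 40], [0.168, 0.003, -0.0025, 0.01, 0, 0, 30], [0.168, 0.003, -0.0025, 0.01, 0, 0, 20], [0.168, 0.003, -0.0025, 0.01, 0, 0, 10], [0.168, 0.003, -0.0025, 0.01, 0, 0, 0], [0.168, 0.003, -0.0025, 0.01, 0, 0, 0], [0.168, 0.003, -0.0025, 0.01, 0, 0, 0], [0.168, 0.003, -0.0025, 0.01, 0, 0, 0]], "force": 50}}

```text
time: 3.1
tool_pos: [0.4769, 0.3151, 0.0835]
tcp_rot: [0.298, 1.55, -0.3]
wrist_force: [-0.2, -1.7, 5.9]
width: 0.198
```

```bash
python3 - <<'E'
from h import *
s=monitor.read_state(); im=imaging.read_camera("wrist"); cv2.imwrite("pics/w2.png",im)
print(s["tool_pos"],s["wrist_force"],s["width"],R.from_rotvec(s["tcp_rot"]).as_matrix().round(3))
E
```

```text
[0.47688357 0.31508998 0.08348776] [-0.19114036 -1.66774715  5.91203315] 0.19830800962288492 [[ 0.     0.372  0.928]
 [-0.001  0.928 -0.372]
 [-1.    -0.001  0.001]]
```

View pics/w2.png

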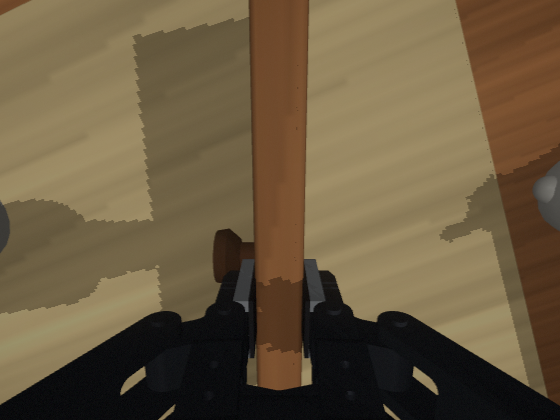

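Gripped, with the knob clear of the pads. I'll lift well clear, swing in front of the mouth and look at the drawer and board together.

{"fn": "jog_arm", "kwargs": {"rows": [[-0.005, 0, 0, 0, 0, 0, 0], [-0.03, 0, 0, 0, 0, 0, 0], [-0.065, 0, 0, 0, 0, 0, 0], [-0.1, -0.02, 0.01, 0, 0, 0, 0], [-0.135, -0.04, 0.02, 0.05, 0, 0, 0], [-0.17, -0.07, 0.03, 0.15, 0, 0, 0], [-0.187, -0.1, 0.045, 0.27, 0, 0, 0], [-0.187, -0.13, 0.063, 0.4, 0, 0, 0], [-0.187, -0.16, 0.08, 0.53, 0, 0, 0], [-0.187, -0.19, 0.1, 0.66, 0, 0, 0], [-0.187, -0.215, 0.118, 0.79, 0, 0, 0], [-0.187, -0.24, 0.135, 0.92, 0, 0, 0], [-0.187, -0.258, 0.147, 1.03, 0, 0, 0], [-0.187, -0.267, 0.153, 1.09, 0, 0, 0], [-0.187, -0.267, 0.153, 1.11, 0, 0, 0], [-0.187, -0.267, 0.153, 1.11, 0, 0, 0], [-0.187, -0.267, 0.153, 1.11, 0, 0, 0], [-0.187, -0.267, 0.153, 1.11, 0, 0, 0]], "force": 80}}

```text
time: 4.95
tool_pos: [0.5193, 0.0114, 0.2707]
tcp_rot: [1.148, 1.246, -1.149]
wrist_force: [0.5, 0.8, -2.5]
width: 0.194
```

```bash
python3 - <<'E'
from h import *
import pickle
s=monitor.read_state(); im=imaging.read_camera("wrist"); cv2.imwrite("pics/w3.png",im); pickle.dump(s,open("w3.pkl","wb"))
print(s["tool_pos"],s["wrist_force"],s["width"],R.from_rotvec(s["tcp_rot"]).as_matrix().round(4))
E
```

```text
[0.51932385 0.0113821  0.27067529] [ 0.46038417  0.76855985 -2.54620545] 0.19361164517480753 [[-1.000e-04  9.967e-01  8.150e-02]
 [-9.000e-04  8.150e-02 -9.967e-01]
 [-1.000e+00 -1.000e-04  9.000e-04]]
```

View pics/w3.png

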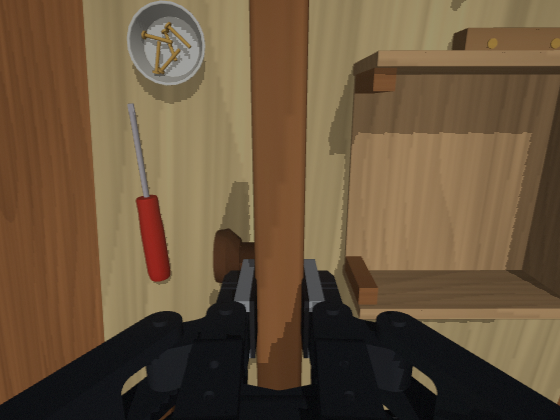

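The drawer is fully visible at right. The mouth's left corner is near (378,52) and its right corner near (360,315). I'll zoom on both corners.

```bash
python3 - <<'E'
import cv2,numpy as np
a=cv2.imread("pics/w3.png"); f=lambda x:cv2.convertScaleAbs(cv2.resize(x,None,fx=6,fy=6,interpolation=cv2.INTER_CUBIC),alpha=1.6)
cv2.imwrite("pics/c3.png",np.vstack([f(a[40:90,335:435]),f(a[275:325,335:435])]))
E
```

```text
(no output)
```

View pics/c3.png

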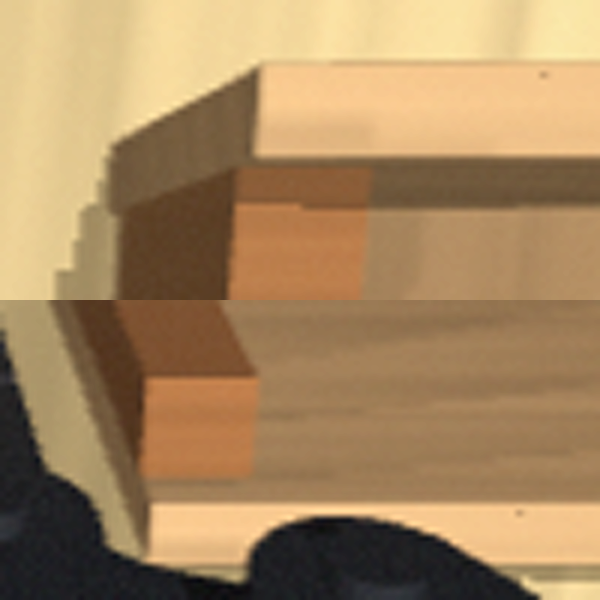

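```bash
python3 - <<'E'
from h import *
import pickle
s=pickle.load(open("w3.pkl","rb")); T=wristT(s); P=imaging.camera_params("wrist")
c=lambda u,v,r0:(335+(u+.5)/6-.5, r0+(v+.5)/6-.5)
pts={"Lo":c(262,64,40),"Li":c(254,157,40),"Ri":c(150,203,275),"Ro":c(148,265,275)}
for z in (.102,.104,.106):
    w={k:plane(ray(P,p,T),z) for k,p in pts.items()}
    e=w["Lo"]-w["Ri"];L=np.linalg.norm(w["Lo"]-w["Ro"])
    m=(w["Li"]+w["Ri"])/2
    yaw=np.arctan2(-e[0],e[1]); print(z,{k:v[:2].round(4).tolist() for k,v in w.items()},"L",L,"Li-Ri",np.linalg.norm(w["Li"]-w["Ri"]),"mid",m,"yaw",yaw,"mid in tool",(R.from_rotvec(s["tcp_rot"]).as_matrix().T@(m-s["tool_pos"])).round(4))
E
```

```text
0.102 {'Lo': [0.5871, 0.1306], 'Li': [0.5878, 0.1192], 'Ri': [0.6058, -0.0992], 'Ro': [0.6071, -0.1105]} L 0.24197946924922045 Li-Ri 0.21914457236509965 mid [0.59679837 0.01004059 0.102     ] yaw 0.08107230432846015 mid in tool [0.1687 0.0771 0.0075]
0.104 {'Lo': [0.5866, 0.1303], 'Li': [0.5874, 0.119], 'Ri': [0.6052, -0.098], 'Ro': [0.6065, -0.1093]} L 0.24042456643297241 Li-Ri 0.2177364011934164 mid [0.59625491 0.01052038 0.104     ] yaw 0.08107230432846012 mid in tool [0.1667 0.0766 0.007 ]
0.106 {'Lo': [0.5861, 0.13], 'Li': [0.5869, 0.1188], 'Ri': [0.6046, -0.0968], 'Ro': [0.6059, -0.108]} L 0.2388696636167244 Li-Ri 0.21632823002173313 mid [0.59571144 0.01100017 0.106     ] yaw 0.08107230432846008 mid in tool [0.1647 0.0761 0.0065]
```

{"fn": "jog_arm", "kwargs": {"rows": [[0.0, 0.02, 0.004, 0, 0, 0, 0], [0.03, 0.04, 0.0075, 0, 0, 0, 0], [0.06, 0.052, 0.0075, 0, 0, 0, 0], [0.09, 0.057, 0.0075, 0, 0, 0, 0], [0.12, 0.057, 0.0075, 0, 0, 0, 0], [0.145, 0.057, 0.0075, 0, 0, 0, 0], [0.165, 0.057, 0.0075, 0, 0, 0, 0], [0.177, 0.057, 0.0075, 0, 0, 0, 0], [0.182, 0.057, 0.0075, 0, 0, 0, 0], [0.185, 0.057, 0.0075, 0, 0, 0, 0], [0.186, 0.057, 0.0075, 0, 0, 0, 0], [0.186, 0.057, 0.0075, 0, 0, 0, 0], [0.186, 0.057, 0.0075, 0, 0, 0, 0]]}}

```text
time: 6.3
tool_pos: [0.5777, 0.0083, 0.0859]
tcp_rot: [1.149, 1.244, -1.148]
wrist_force: [-0.5, 0.3, -2.5]
width: 0.194
```

```bash
python3 - <<'E'
from h import *
s=monitor.read_state(); im=imaging.read_camera("wrist"); cv2.imwrite("pics/w4.png",im)
print(s["tool_pos"],s["wrist_force"],s["torque"],s["width"],R.from_rotvec(s["tcp_rot"]).as_matrix().round(4))
cv2.imwrite("pics/t4.png",imaging.read_camera("top"));a=imaging.read_camera("side");cv2.imwrite("pics/s4.png",a)
f=cv2.resize(a[150:270,160:320],None,fx=3.5,fy=3.5,interpolation=cv2.INTER_CUBIC)
cv2.imwrite("pics/s4c.png",f)
E
```

```text
[0.57765875 0.00828281 0.08585469] [-0.45893515  0.30190049 -2.5486405 ] [ 0.01842746 -0.00491092 -0.00264471] 0.19369698262473642 [[ 0.002   0.9967  0.0814]
 [-0.001   0.0814 -0.9967]
 [-1.      0.0019  0.0012]]
```

View pics/w4.png

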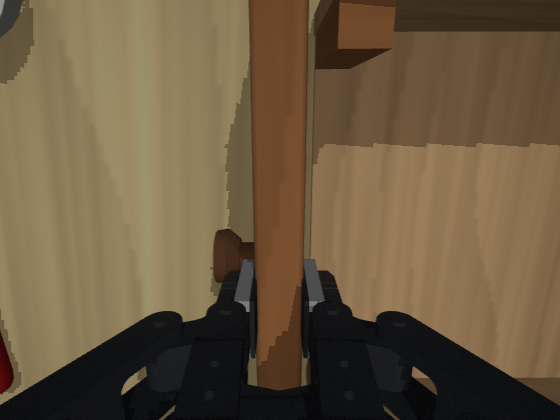

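View pics/s4c.png

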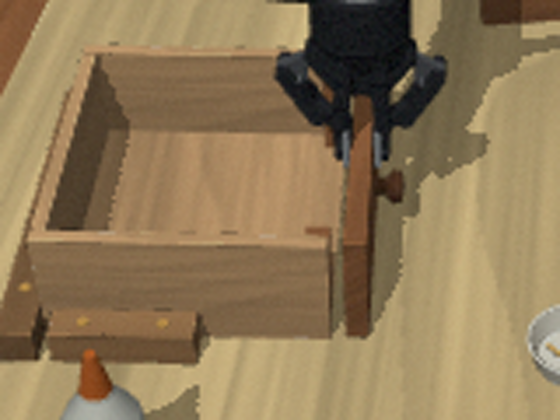

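The wrist and side views show the board parallel to the mouth with a gap of about 10 mm and its end in line with the drawer side. I'll lower slightly and close most of the gap.

{"fn": "jog_arm", "kwargs": {"rows": [[0.001, 0.0, 0, 0, 0, 0, 0], [0.0015, 0.002, 0, 0, 0, 0, 0], [0.0015, 0.004, 0, 0, 0, 0, 0], [0.0015, 0.005, 0, 0, 0, 0, 0], [0.0015, 0.006, 0, 0, 0, 0, 0], [0.0015, 0.007, 0, 0, 0, 0, 0], [0.0015, 0.007, 0, 0, 0, 0, 0], [0.0015, 0.007, 0, 0, 0, 0, 0]]}}

```text
time: 7.25
tool_pos: [0.5842, 0.0088, 0.0839]
tcp_rot: [1.149, 1.245, -1.149]
wrist_force: [-0.1, -0.9, -1.8]
width: 0.191
```

```bash
cat > st.py <<'E'
from h import *
s=monitor.read_state();M=R.from_rotvec(s["tcp_rot"]).as_matrix()
print(s["time"],s["tool_pos"].round(5),"F tool",(M.T@s["wrist_force"]).round(2),"tq tool",(M.T@s["torque"]).round(3),"yaw",np.arctan2(M[1,1],M[0,1]).round(4),"lean",M[2,1:].round(4))
E
python3 st.py
```

```text
7.25 [0.58422 0.00884 0.08387] F tool [ 1.81 -0.17  0.84] tq tool [-0.033 -0.017 -0.015] yaw 0.0815 lean [0.001  0.0011]
```

{"fn": "jog_arm", "kwargs": {"rows": [[0, 0.0005, 0, 0, 0, 0, 0], [0, 0.001, 0, 0, 0, 0, 0], [0, 0.0015, 0, 0, 0, 0, 0], [0, 0.002, 0, 0, 0, 0, 0], [0, 0.002, 0, 0, 0, 0, 0], [0, 0.002, 0, 0, 0, 0, 0]]}}

```text
time: 7.85
tool_pos: [0.5862, 0.009, 0.0839]
tcp_rot: [1.149, 1.245, -1.149]
wrist_force: [0.2, -0.1, -2.7]
width: 0.195
```

```bash
python3 st.py
```

```text
7.85 [0.58621 0.00902 0.08386] F tool [2.72 0.22 0.13] tq tool [ 0.021 -0.017  0.012] yaw 0.0815 lean [0.001  0.0011]
```

{"fn": "jog_arm", "kwargs": {"rows": [[0, 0.0003, 0, 0, 0, 0, 0], [0, 0.0006, 0, 0, 0, 0, 0], [0, 0.0008, 0, 0, 0, 0, 0], [0, 0.0008, 0, 0, 0, 0, 0]]}}

```text
time: 8.25
tool_pos: [0.5871, 0.0091, 0.0839]
tcp_rot: [1.149, 1.245, -1.149]
wrist_force: [-0.9, 0.8, -3.1]
width: 0.19
```

```bash
python3 st.py
```

```text
8.25 [0.58707 0.00906 0.08388] F tool [ 3.13 -0.8  -0.91] tq tool [-0.01  -0.006  0.   ] yaw 0.0815 lean [0.001  0.0011]
```

{"fn": "jog_arm", "kwargs": {"rows": [[0, 0.0003, 0, 0, 0, 0, 0], [0, 0.0005, 0, 0, 0, 0, 0], [0, 0.0005, 0, 0, 0, 0, 0]]}}

```text
time: 8.55
tool_pos: [0.5876, 0.0091, 0.0839]
tcp_rot: [1.149, 1.245, -1.149]
wrist_force: [0.5, -0.8, -2.7]
width: 0.195
```

```bash
python3 st.py
```

```text
8.55 [0.58759 0.0091  0.08389] F tool [2.7  0.48 0.82] tq tool [-0.031  0.009  0.022] yaw 0.0815 lean [0.0011 0.0011]
```

{"fn": "jog_arm", "kwargs": {"rows": [[0, 0.0003, 0, 0, 0, 0, 0], [0, 0.0005, 0, 0, 0, 0, 0], [0, 0.0005, 0, 0, 0, 0, 0]]}}

```text
time: 8.85
tool_pos: [0.588, 0.0091, 0.0838]
tcp_rot: [1.149, 1.245, -1.149]
wrist_force: [-0.2, 0.0, -3.2]
width: 0.194
```

```bash
python3 st.py
```

```text
8.85 [0.58796 0.00914 0.08383] F tool [ 3.2  -0.21 -0.03] tq tool [-0.006  0.029 -0.045] yaw 0.0816 lean [0.0008 0.0011]
```

{"fn": "jog_arm", "kwargs": {"rows": [[0, 0.0003, 0, 0, 0, 0, 0], [0, 0.0005, 0, 0, 0, 0, 0], [0, 0.0005, 0, 0, 0, 0, 0]]}}

```text
time: 9.15
tool_pos: [0.588, 0.0091, 0.0838]
tcp_rot: [1.148, 1.246, -1.15]
wrist_force: [-2.7, -1.0, -1.4]
width: 0.193
```

```bash
python3 st.py
```

```text
9.15 [0.588   0.00914 0.08379] F tool [ 1.37 -2.78  0.76] tq tool [-0.025 -0.063 -0.391] yaw 0.0816 lean [-0.0002  0.0011]
```

{"fn": "jog_arm", "kwargs": {"rows": [[0, 0.0005, 0, 0, 0, 0, 0], [0, 0.0008, 0, 0, 0, 0, 0], [0, 0.001, 0, 0, 0, 0, 0], [0, 0.001, 0, 0, 0, 0, 0], [0, 0.001, 0, 0, 0, 0, 0]]}}

```text
time: 9.65
tool_pos: [0.588, 0.0091, 0.0837]
tcp_rot: [1.147, 1.248, -1.151]
wrist_force: [-6.0, 0.2, 2.2]
width: 0.193
```

```bash
python3 st.py
```

```text
9.65 [0.58801 0.00912 0.08366] F tool [-2.2  -5.93 -0.66] tq tool [-0.007  0.001 -0.78 ] yaw 0.0817 lean [-0.0024  0.0011]
```

{"fn": "jog_arm", "kwargs": {"rows": [[-0.0005, 0.001, 0, 0, 0, 0, 0], [-0.0008, 0.0012, 0, 0, 0, 0, 0], [-0.001, 0.0014, 0, 0, 0, 0, 0], [-0.001, 0.0016, 0, 0, 0, 0, 0], [-0.001, 0.0016, 0, 0, 0, 0, 0], [-0.001, 0.0016, 0, 0, 0, 0, 0]]}}

```text
time: 10.25
tool_pos: [0.5879, 0.0092, 0.0837]
tcp_rot: [1.145, 1.25, -1.154]
wrist_force: [-6.1, -1.0, -1.9]
width: 0.189
```

```bash
python3 st.py
```

```text
10.25 [0.58792 0.00917 0.0837 ] F tool [ 1.91 -6.11  0.47] tq tool [-0.038 -0.114 -0.875] yaw 0.0817 lean [-0.0061  0.0009]
```

{"fn": "jog_arm", "kwargs": {"rows": [[-0.0003, 0.001, 0, 0, 0, 0.001, 0], [-0.0003, 0.001, 0, 0, 0, 0.002, 0], [-0.0003, 0.001, 0, 0, 0, 0.003, 0], [-0.0003, 0.001, 0, 0, 0, 0.004, 0], [-0.0003, 0.001, 0, 0, 0, 0.004, 0], [-0.0003, 0.001, 0, 0, 0, 0.004, 0]]}}

```text
time: 10.85
tool_pos: [0.588, 0.0092, 0.0836]
tcp_rot: [1.146, 1.249, -1.152]
wrist_force: [-6.2, -0.4, 0.1]
width: 0.192
```

```bash
python3 st.py
```

```text
10.85 [0.58796 0.00916 0.08364] F tool [-0.11 -6.19 -0.14] tq tool [-0.047 -0.008 -0.816] yaw 0.0817 lean [-0.0042  0.0009]
```

{"fn": "jog_arm", "kwargs": {"rows": [[-0.0006, 0.001, 0, 0, 0, 0.004, 0], [-0.0006, 0.0012, 0, 0, 0, 0.005, 0], [-0.0006, 0.0014, 0, 0, 0, 0.006, 0], [-0.0006, 0.0016, 0, 0, 0, 0.006, 0], [-0.0006, 0.0016, 0, 0, 0, 0.006, 0], [-0.0006, 0.0016, 0, 0, 0, 0.006, 0]]}}

```text
time: 11.45
tool_pos: [0.588, 0.0092, 0.0836]
tcp_rot: [1.147, 1.247, -1.15]
wrist_force: [-7.0, -0.6, 0.1]
width: 0.188
```

```bash
python3 st.py
```

```text
11.45 [0.58802 0.00918 0.08362] F tool [-0.11 -7.04  0.04] tq tool [-0.019 -0.049 -0.998] yaw 0.0818 lean [-0.0016  0.0008]
```

{"fn": "jog_arm", "kwargs": {"rows": [[-0.0006, 0.0014, 0, 0, 0, 0.004, 0], [-0.0006, 0.0017, 0, 0, 0, 0.005, 0], [-0.0006, 0.002, 0, 0, 0, 0.006, 0], [-0.0006, 0.0022, 0, 0, 0, 0.006, 0], [-0.0006, 0.0022, 0, 0, 0, 0.006, 0], [-0.0006, 0.0022, 0, 0, 0, 0.006, 0]]}}

```text
time: 12.05
tool_pos: [0.5881, 0.0092, 0.0836]
tcp_rot: [1.148, 1.246, -1.149]
wrist_force: [-8.6, -0.9, 1.6]
width: 0.193
```

```bash
python3 st.py
```

```text
12.05 [0.58809 0.00919 0.08363] F tool [-1.61 -8.66  0.17] tq tool [ 0.013 -0.107 -1.306] yaw 0.0818 lean [-0.0002  0.0007]
```

{"fn": "jog_arm", "kwargs": {"rows": [[-0.0008, 0.0022, 0, 0, 0, 0.005, 0], [-0.001, 0.0023, 0, 0, 0, 0.006, 0], [-0.0012, 0.0025, 0, 0, 0, 0.006, 0], [-0.0012, 0.0025, 0, 0, 0, 0.006, 0], [-0.0012, 0.0025, 0, 0, 0, 0.006, 0], [-0.0012, 0.0025, 0, 0, 0, 0.006, 0], [-0.0012, 0.0025, 0, 0, 0, 0.006, 0], [-0.0012, 0.0025, 0, 0, 0, 0.006, 0]]}}

```text
time: 12.85
tool_pos: [0.5881, 0.0092, 0.0836]
tcp_rot: [1.148, 1.246, -1.149]
wrist_force: [-7.6, -1.4, -1.3]
width: 0.194
```

```bash
python3 st.py; python3 - <<'E'
from h import *
a=imaging.read_camera("side");t=imaging.read_camera("top")
f=lambda x:cv2.resize(x,None,fx=4,fy=4,interpolation=cv2.INTER_CUBIC)
cv2.imwrite("pics/fin.png",np.vstack([f(a[160:260,200:340]),f(t[170:220,210:350])]))
E
```

```text
12.85 [0.58807 0.00917 0.08361] F tool [ 1.3  -7.65  0.77] tq tool [ 0.053 -0.099 -1.26 ] yaw 0.0819 lean [0.0004 0.0006]
```

View pics/fin.png

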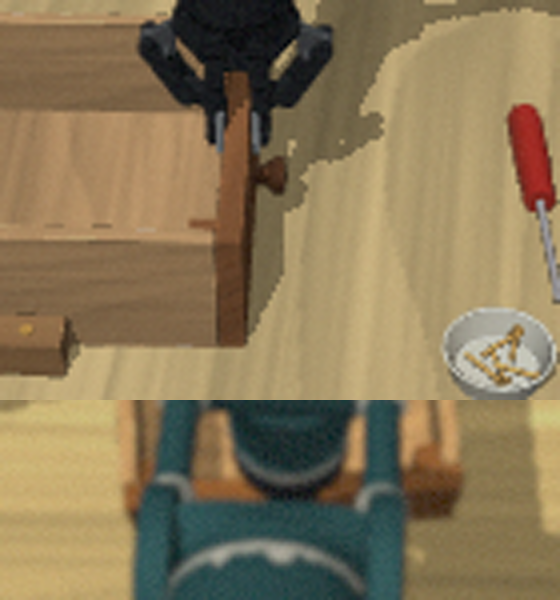

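The front sits against both sides, flush at the left end and with its underside level with the drawer's. I'll trim up towards 10 N and then hold.

{"fn": "jog_arm", "kwargs": {"rows": [[-0.001, 0.0025, 0, 0, 0, 0.005, 0], [-0.001, 0.0028, 0, 0, 0, 0.005, 0], [-0.001, 0.003, 0, 0, 0, 0.006, 0], [-0.001, 0.0032, 0, 0, 0, 0.006, 0], [-0.001, 0.0032, 0, 0, 0, 0.006, 0], [-0.001, 0.0032, 0, 0, 0, 0.006, 0], [-0.001, 0.0032, 0, 0, 0, 0.006, 0], [-0.001, 0.0032, 0, 0, 0, 0.006, 0]]}}

```text
time: 13.75
tool_pos: [0.5881, 0.0092, 0.0836]
tcp_rot: [1.148, 1.247, -1.149]
wrist_force: [-10.7, -1.1, 2.5]
width: 0.189
```

```bash
for i in 1 2 3 4; do python3 -c "
from h import *
for i in range(5): imaging.read_camera('top')
"; python3 st.py; done
```

```text
14.0 [0.58808 0.00919 0.08361] F tool [ -2.68 -10.44   1.52] tq tool [ 0.033 -0.111 -1.633] yaw 0.082 lean [-0.0005  0.0004]
14.25 [0.58809 0.00919 0.08358] F tool [ -2.91 -10.61  -0.04] tq tool [ 0.02  -0.088 -1.593] yaw 0.0821 lean [-0.0005  0.0004]
14.5 [0.5881  0.00919 0.08361] F tool [ -2.18 -10.42   0.5 ] tq tool [-0.036 -0.105 -1.619] yaw 0.0821 lean [-0.0005  0.0004]
14.75 [0.58808 0.00921 0.08359] F tool [ -2.41 -10.71   0.65] tq tool [-0.046 -0.146 -1.616] yaw 0.082 lean [-0.0005  0.0004]
```

A steady 10.5 N, with yaw torque near zero, so both sides bear. I'll hold it for five seconds or more.

```bash
python3 - <<'E'
from h import *
F=[]
for i in range(100):
    im=imaging.read_camera('side' if i%2 else 'top'); s=monitor.read_state(); M=R.from_rotvec(s["tcp_rot"]).as_matrix(); F.append(M.T@s["wrist_force"])
F=np.array(F);print(s["time"],F.mean(0),F.min(0),F.max(0))
cv2.imwrite("pics/fin2.png",im)
E
python3 st.py
```

```text
19.75 [ -2.27835283 -10.57749062   0.63779055] [ -3.33066021 -11.62983568  -0.62591849] [-1.15665834 -9.2383228   1.84502937]
19.75 [0.58811 0.00919 0.08363] F tool [ -1.71 -10.37   0.06] tq tool [-0.015 -0.157 -1.664] yaw 0.0821 lean [-0.0004  0.0005]
```

View pics/fin2.png

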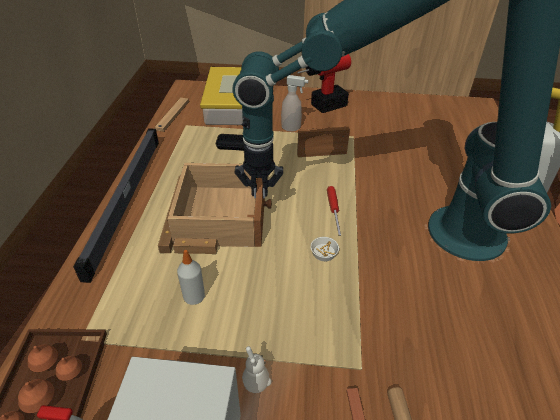

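The front is at (262,220) against the drawer. The narrow front, the bottles, dish, screwdriver and rabbit sit at the same pixels as in the first picture.

```bash
python3 -c "
from workcell import finish_job
print(finish_job())"
```

```text
the job is handed in; nothing more can be done
None
```

The wide front is standing against the drawer's open end, knob outwards, and I handed the job in with the gripper still holding and pressing it.

- **Push:** it averaged 10.6 N (9.2–11.6 N) over the last 5 s or so, and about 6 s in all at that setting. The highest reading on the way was about 10.7 N.
- **Seating:** the tool's yaw was 0.082 rad against 0.081 rad measured for the drawer, and its lean was under 0.001 rad. Twist at the wrist was close to zero, so both sides share the load.
- **Flush:** in the side view the left end and the underside looked level with the drawer's. At the right end I had only a partly hidden top view, which looked flush.
- **Other things:** the narrow front, glue bottle, spray bottle, dish, screwdriver and rabbit looked unmoved in the last side picture. The arm partly hid the glasses case there, but nothing went near it.

**Friction on the plywood:** the front still bears down with about 5 N. Friction there takes some of the push, so I estimate 8–10 N reaches the drawer. I had no direct reading of that force.

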